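# Screw the dust hood tight on its seal, facing the bench pin

## Task

Put the suction at this jeweller's bench into use: screw the dust hood down on its pipe until you feel it take up on its rubber seal, then tighten it by at least another quarter turn but no more than one and a quarter turns, so that it ends with its mouth pointing straight at the notch of the bench pin and the seal squeezed but not crushed. Pull the hood's slide gate fully up so that the mouth is open, and leave the tools lying on the bench where they are.

Things in the scene. Friction and masses are not known exactly. Their poses are not given: they have to be found in the camera images.
- hood: Cast aluminium dust hood: fluted collar 68 mm across, upright body 60 mm across, flat duct with a flared mouth reaching 112 mm to one side, 40 to 84 mm high. Origin on the thread axis, at bench height; x points out of the mouth, z up. Right-hand thread: clockwise from above screws it down, 2 mm a turn; it stays where it is left.
- hood_rib (a point): Middle of the straight finger rib on top of the hood, on the thread axis, 113 to 116 mm above the bench at the start, sinking 2 mm a turn. The rib is 58 mm long (along x), 14 mm thick (y), 40 mm tall; its top is 16 mm above this point, the body's round top (60 mm across) 22 mm below. x points the way the mouth faces, z up. Grip it firmly (50 N or more): turning takes up to 0.5 N m.
- hood_mouth (a point): Middle of the open end of the hood's mouth, 112 mm from the thread axis, 53 mm below hood_rib. Turning the hood takes about 0.05 N m while it runs free, about 0.28 N m as soon as it bears on the seal, then 0.025 N m more per rad. Feel this while it turns, or after a small slow nudge of about 0.03 rad: after a brisk stop the hand hardly reads it.
- spigot: Outlet the hood is screwed on: dark steel flange 110 mm across, 6 mm thick, fixed to the bench, with the threaded pipe and a soft black rubber seal ring (74 mm across) under the collar. Origin: flange centre, on the bench. How high the ring stands and where the thread starts differ and are not measured: the hood first bears on the ring somewhere within the first turn from its start, and this can only be felt.
- pin_notch (a point): Root of the V notch in the wooden bench pin, a maple block 64 mm wide clamped in a steel holder on the far edge of the bench and projecting beyond it, 28 mm above bench height. z up. It is 0.26 to 0.44 m from the hood's axis and the hood's mouth is to point at it, seen from above.
- gate_tab (a point): Centre of the pull tab of the slide gate: dark steel block 16 mm wide (y), 10 mm thick (x), 30 mm tall, standing on a thin plate in the hood's duct 64 mm from the thread axis towards the mouth (hood's x). Shut, its centre is 12 mm below the rib's; 18 mm below it is the top of the duct's frame, 64 mm wide. Axes as the hood's.
- gate (a joint): Travel of the slide gate, m: 0 shut, 0.036 fully up against its stop. Straight up; rubs with 2.5 N and stays where it is left.
- file: Flat file with a wooden handle, 245 mm long, lying on the bench, not needed. Origin under its middle.
- ring_clamp: Wooden ring clamp, 135 by 28 mm, 28 mm high, with a brass band, lying on the bench, not needed. Origin under its centre.
- bench_block: Square steel bench block, 65 by 65 by 20 mm, lying on the bench, not needed. Origin under its centre.
Not all that is in view belongs to the job. What is meant by the spigot is not blue, and is the smaller of those in its own colour.

How it is judged:
At the end, for the whole second after the job is handed in: The hood rests still with the pin's notch within 25 mm of its mouth's centre line, its seal squeezed with 1.6 to 17.8 N (about 0.18 to 1.36 turns past first touch), and the gate is pulled up to within 4 mm of its 36 mm travel (x of pin_notch in the frame of hood_rib above 0.1 m and y of pin_notch in the frame of hood_rib between -0.025 and 0.025 m and contact force between hood and spigot between 1.6 and 17.8 N and value of joint gate above 0.032 m and angular speed of hood below 0.05 rad/s).
It fails at once if the seal is crushed: the hood is screwed about 1.6 turns past first touch (over 22 N on the seal) (contact force between hood and spigot above 22 N).
It fails at once if the file is moved by more than 15 mm (distance of file from where it was at the start of the episode above 0.015 m).
It fails at once if the ring clamp is moved by more than 15 mm (distance of ring_clamp from where it was at the start of the episode above 0.015 m).
It fails at once if the bench block is moved by more than 15 mm (distance of bench_block from where it was at the start of the episode above 0.015 m).
It also fails if it takes over 72 s, if anything falls off the work surface, if the arm or the gripper's body presses on something with over 40 N, if the wrist force passes 120 N, or if a joint passes its speed limit or range.

## Robot

A 7-joint arm with a two-finger parallel gripper is mounted at the origin on the work surface. World frame = base frame: x ahead of the robot, y to its left, z up, the work surface at z = 0. Lengths are in m, angles in rad, forces in N, time in s.
With the tool pointing down it reaches from about 0.425 to 0.875 m from the base axis. Payload 8.4 kg.
Tool frame: the origin (TCP) lies between the finger pads; the fingertips stand 8 mm ahead of it and the grasp point (between the pads) lies 11 mm behind it; z points along the fingers, y is the line along which they close (so a half turn about z gives the same grasp; the last joint's range is limited). The gripper opens to 85 mm and grips with 20 to 120 N. Pads are 22 mm wide; open, the fingers measure 114 mm over their backs; the gripper's body (76 mm by 85 mm) begins 54 mm behind the grasp point. The pads swing forward as they close: fully open they stand 13 mm farther back than shut.
Start: joints at [1.218, 0.333, 0.04, 1.465, -0.013, 1.343, -0.059], TCP at [0.163, -0.629, 0.239] pointing down, gripper open.
Joint ranges: [-2.58, 2.58], [-0.38, 2.09], [-1.3, 1.39], [0.25, 2.4], [-1.5, 4.64], [0.08, 2.09], [-2.65, 2.65]. Speed limits (rad/s): [2.22, 2.22, 2.79, 2.79, 3.14, 3.14, 3.14].

## Interface

Orientations are given as a rotation vector (axis times angle).
In Python, from workcell import ctrl gives the robot as it stands. Calls block until the motion is done:
- ctrl.goto(position, orientation): joint-space move of the TCP to a pose.
- ctrl.move_l(position, rot=None, velocity=0.15): straight line of the TCP; rot=None keeps the orientation; velocity is the mean speed in m/s.
- ctrl.movej(angles): joint-space move.
- ctrl.ungrasp() and ctrl.close_gripper(grasp_force=None): open the fingers fully, or close them until they stop; grasp_force is the grip in N (None keeps the last).
- ctrl.wait(seconds).
- ctrl.solve_ik(position, orientation): joint angles nearest the present ones, or None.
- ctrl.get_obs(): the state.
- ctrl.get_image(name): name is "side" or "top" or "wrist"; returns a dict with "pixels" (400x640x3 uint8, red, green, blue), "fx", "fy", "cx", "cy" (pixels), "pose" (4x4, takes a point from camera to world coordinates). Camera axes: x right, y up, looking along -z (the intrinsics and any distortion apply to the point x, -y, -z); pixel columns grow to the right and rows downward; lengths in m; the calibration is good to about 2 mm. A picture is of the moment at which its call begins. There is no depth.
A pose or a line that the arm cannot do raises ctrl.PlanningError and nothing moves.
- ctrl.close_job(): hands the job in; it is judged then, once.
Trained networks look in a picture, given as the dict that the camera call returned (one of the last four; its "shot" number tells which), for a name from the list of things; names that differ only in an ending like _2 or _b are one class to them, and where a whole thing is asked for, a point or a joint stands for the part that bears it (a point fixed in the world has none). Each returns a list of dicts, best first, with "confidence" (0 to 1); they miss things now and then, are a little off and sometimes report something else, mostly with a low value. They report only what shows in the picture. A call takes as long as a camera call. They do not tell look-alikes from the thing itself.
- ctrl.find_in(picture, name): "point" ([column, row] in pixels, amid what is visible of it).
- ctrl.trace(picture, name): "pixels" (400x640 bool, what is visible of it) and "point" ([column, row] in pixels, amid what is visible of it).
The state is a dict: "clock": time; "joint_pos": joint angles; "qd": joint speeds; "tau": joint torques, N m; "tool_pos": TCP position; "tcp_rot": TCP orientation; "contact_force": force on the tool from outside, world axes, zero at the start; "ft_torque": the same for the moment, N m; "opening": opening from 0.0 (shut) to 1.0 (fully open); "grip_force": force on a finger pad.
Only numpy, scipy, OpenCV 4.12 (cv2) and the standard library are available. Lean on these libraries where they do the work, as an engineer would, in place of code of your own. Each camera call takes 0.05 s, during which the arm holds its last target. There are 200 camera calls.

## Working session

There is one attempt and no reset: what is moved stays moved. The work goes in short steps, each a Python script; the robot and the scene stay as the last script left them, time stands still between calls to the robot, and variables do not carry over. Pictures are saved under pics/ and viewed, at most 10 in all, crops included, and the job is handed in when it is done.

```bash
mkdir -p pics; cat > h.py <<'E'
import numpy as np, cv2
from workcell import ctrl
def ray(im,px):
    d=np.array([(px[0]-im['cx'])/im['fx'],-(px[1]-im['cy'])/im['fy'],-1.]);T=np.array(im['pose'])
    return T[:3,3],T[:3,:3]@d
def at_z(im,px,z):
    o,d=ray(im,px);return o+d*(z-o[2])/d[2]
def proj(im,p):
    T=np.array(im['pose']);q=T[:3,:3].T@(np.array(p)-T[:3,3])
    return [im['cx']+im['fx']*q[0]/-q[2], im['cy']-im['fy']*q[1]/-q[2]]
def save(im,n): cv2.imwrite(f'pics/{n}.png',np.ascontiguousarray(im['pixels'][:,:,::-1]))
E
python3 - <<'E'
from h import *
Z=dict(hood=.08,hood_rib=.1145,hood_mouth=.06,spigot=.006,pin_notch=.028,gate_tab=.1025,file=.005,ring_clamp=.02,bench_block=.02)
for n in ['top','side']:
    im=ctrl.get_image(n);save(im,n+'0');print(n,[k for k in im],np.round(im['pose'],3).tolist(),im['fx'])
    for k,z in Z.items():
        for r in ctrl.find_in(im,k)[:3]: print(k,np.round(r['point']),round(r['confidence'],2),np.round(at_z(im,r['point'],z),3))
o=ctrl.get_obs();print(o)
E
```

```text
top ['pixels', 'fx', 'fy', 'cx', 'cy', 'pose', 'shot'] [[0.025, 0.982, -0.188, 0.225], [-1.0, 0.022, -0.018, -0.006], [-0.013, 0.188, 0.982, 1.484], [0.0, 0.0, 0.0, 1.0]] 451.21695223742887
hood [420. 294.] 0.96 [ 0.201 -0.285  0.08 ]
hood [212. 280.] 0.92 [0.228 0.353 0.08 ]
hood_rib [417. 294.] 0.81 [ 0.201 -0.271  0.115]
hood_rib [213. 282.] 0.79 [0.223 0.339 0.115]
hood_rib [295. 234.] 0.78 [0.37  0.1   0.115]
hood_mouth [213. 280.] 0.89 [0.228 0.352 0.06 ]
hood_mouth [297. 230.] 0.72 [0.392 0.097 0.06 ]
hood_mouth [417. 296.] 0.59 [ 0.194 -0.28   0.06 ]
spigot [415. 291.] 0.78 [ 0.209 -0.283  0.006]
spigot [298. 231.] 0.71 [0.394 0.096 0.006]
spigot [432. 175.] 0.62 [ 0.592 -0.345  0.006]
pin_notch [356. 143.] 0.93 [ 0.691 -0.09   0.028]
file [215. 195.] 0.76 [0.508 0.379 0.005]
ring_clamp [430. 178.] 0.86 [ 0.577 -0.336  0.02 ]
bench_block [424. 233.] 0.71 [ 0.394 -0.312  0.02 ]
bench_block [216. 192.] 0.69 [0.514 0.375 0.02 ]
side ['pixels', 'fx', 'fy', 'cx', 'cy', 'pose', 'shot'] [[0.996, 0.046, -0.074, 0.435], [-0.087, 0.5, -0.862, -0.936], [-0.003, 0.865, 0.502, 0.658], [0.
[... 974 characters left out ...]
.02 ]
{'clock': 1.0, 'joint_pos': array([ 1.21778947,  0.33317425,  0.03988485,  1.46540364, -0.01339205,
        1.34329853, -0.0585019 ]), 'qd': array([-0.00105039, -0.00073726, -0.00063752, -0.00175004,  0.00083387,
       -0.00049068,  0.001287  ]), 'tau': array([-2.42999204e-04, -6.58314943e+01,  1.36323139e+00, -4.05828202e+01,
        1.68545998e-02,  3.14451943e-03, -2.09192910e-05]), 'tool_pos': array([ 0.16319599, -0.6291503 ,  0.23932255]), 'tcp_rot': array([-3.11631411e+00, -3.97581635e-01, -3.79230735e-06]), 'contact_force': array([ 0.14091996,  0.6116201 , -0.55563872]), 'ft_torque': array([-0.01235956,  0.02980631,  0.02441773]), 'grip_force': 0.0, 'opening': 1.00458134537995}
```

View pics/top0.png

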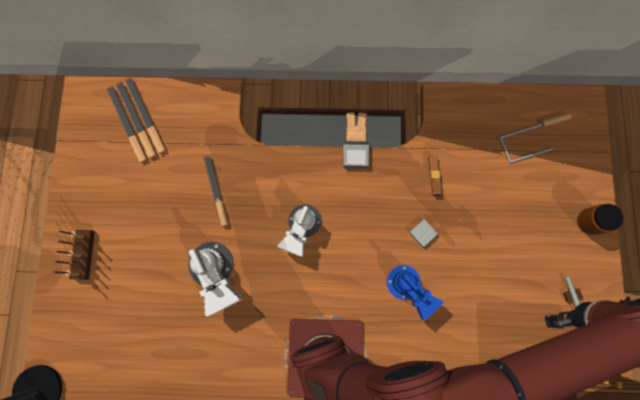

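View pics/side0.png

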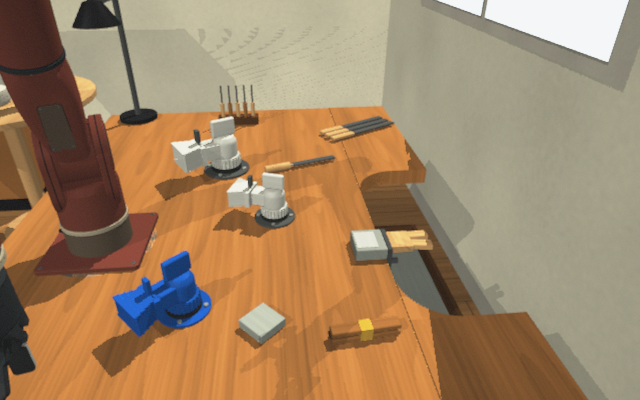

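```bash
python3 - <<'E'
from h import *
a=ctrl.get_image('top');b=ctrl.get_image('side')
for n,im,px in [('t',a,(305,220)),('s',b,(275,214))]: print(n,at_z(im,px,.006))
print('notch',at_z(a,(356,122),.028),at_z(b,(415,240),.028))
A=a['pixels'][100:270,260:390];B=b['pixels'][160:270,220:440]
A=cv2.resize(A,None,fx=3,fy=3,interpolation=cv2.INTER_CUBIC);B=cv2.resize(B,None,fx=1.8,fy=1.8,interpolation=cv2.INTER_CUBIC)
o=np.zeros((510,800,3),np.uint8);o[:A.shape[0],:390]=A;o[:B.shape[0],400:400+B.shape[1]]=B[:,:400]
cv2.imwrite('pics/c1.png',o[:,:,::-1])
# IK feasibility for gripping yaw sweep
for z in (.12,.2):
  for yaw in range(-90,91,15):
    q=None
    from scipy.spatial.transform import Rotation as R
    r=(R.from_euler('z',yaw,degrees=True)*R.from_euler('x',180,degrees=True)).as_rotvec()
    for x in (.405,):
        q=ctrl.solve_ik([.415,.085,z],r); print(z,yaw,None if q is None else np.round(q,2))
E
```

```text
t [0.43041575 0.07525176 0.006     ]
s [0.43145227 0.08435955 0.006     ]
notch [ 0.76648866 -0.08822396  0.028     ] [ 0.76352001 -0.09661683  0.028     ]
0.12 -90 None
0.12 -75 None
0.12 -60 None
0.12 -45 None
0.12 -30 [ 0.73  0.04 -1.03  2.09  0.04  1.03 -2.41]
0.12 -15 [ 0.71  0.03 -1.01  2.09  0.03  1.03 -2.15]
0.12 0 [ 0.7   0.03 -0.99  2.09  0.03  1.03 -1.88]
0.12 15 [ 0.69  0.03 -0.99  2.09  0.03  1.03 -1.62]
0.12 30 [ 0.71  0.03 -1.01  2.09  0.03  1.03 -1.36]
0.12 45 [ 0.72  0.03 -1.01  2.09  0.03  1.03 -1.1 ]
0.12 60 [ 0.71  0.03 -1.01  2.09  0.03  1.03 -0.84]
0.12 75 [ 0.71  0.03 -1.01  2.09  0.03  1.03 -0.58]
0.12 90 [ 0.71  0.03 -1.01  2.09  0.03  1.03 -0.31]
0.2 -90 [-1.4  -0.31  0.95  2.07  0.26  1.27  2.59]
0.2 -75 None
0.2 -60 None
0.2 -45 [ 0.82 -0.11 -1.03  1.99 -0.1   1.21 -2.53]
0.2 -30 [ 0.8  -0.11 -1.02  1.99 -0.1   1.21 -2.27]
0.2 -15 [ 0.78 -0.11 -1.    1.99 -0.1   1.21 -2.02]
0.2 0 [ 0.78 -0.11 -1.    1.99 -0.1   1.21 -1.76]
0.2 15 [ 0.78 -0.11 -1.    1.99 -0.1   1.21 -1.49]
0.2 30 [ 0.8  -0.11 -1.02  1.99 -0.1   1.21 -1.23]
0.2 45 [ 0.8  -0.11 -1.02  1.99 -0.1   1.21 -0.97]
0.2 60 [ 0.79 -0.11 -1.01  1.99 -0.1   1.21 -0.71]
0.2 75 [ 0.79 -0.11 -1.01  1.99 -0.1   1.21 -0.44]
0.2 90 [ 0.79 -0.11 -1.01  1.99 -0.1   1.21 -0.18]
```

View pics/c1.png

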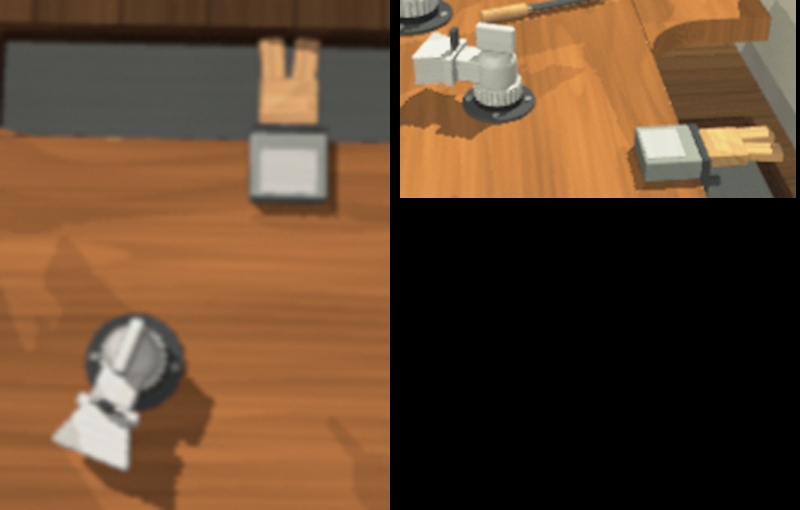

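```bash
cat >> h.py <<'E'
from scipy.spatial.transform import Rotation as R
def rot(yaw): return (R.from_euler('z',yaw)*R.from_euler('x',np.pi)).as_rotvec()
E
python3 - <<'E'
from h import *
a=ctrl.get_image('top')
m=at_z(a,(290.7,250),.08);print('mouth',m,'notch',at_z(a,(356.3,126),.028))
r0=at_z(a,(306,207.3),.1305);r1=at_z(a,(300.7,222.3),.1305);print('rib',r0,r1,(r0+r1)/2,np.degrees(np.arctan2(*(r1-r0)[1::-1])))
for z in (.30,.26,.107):
  for yaw in (155,153,-27): 
    q=ctrl.solve_ik([.431,.078,z],rot(np.radians(yaw)));print(z,yaw,None if q is None else np.round(q,2))
ctrl.goto([.44,.078,.28],rot(np.radians(155)))
w=ctrl.get_image('wrist');save(w,'w1');print(np.round(w['pose'],3),w['fx'],ctrl.get_obs()['clock'],ctrl.get_obs()['joint_pos'])
for k,z in dict(hood_rib=.1145,hood_mouth=.0615,gate_tab=.1025,spigot=.006,pin_notch=.028).items():
    for r in ctrl.find_in(w,k)[:2]: print(k,np.round(r['point']),round(r['confidence'],2),np.round(at_z(w,r['point'],z),3))
E
```

```text
mouth [0.3252502  0.11255356 0.08      ] notch [ 0.75226057 -0.08939404  0.028     ]
rib [0.45213787 0.06662537 0.1305    ] [0.40577789 0.0812031  0.1305    ] [0.42895788 0.07391424 0.1305    ] 162.54442246856672
0.3 155 [ 0.74 -0.14 -0.91  1.81 -0.11  1.42  0.99]
0.3 153 [ 0.75 -0.14 -0.91  1.81 -0.11  1.42  0.96]
0.3 -27 [ 0.89 -0.16 -1.02  1.81 -0.14  1.42 -2.15]
0.26 155 [ 0.77 -0.12 -0.95  1.88 -0.1   1.33  0.98]
0.26 153 [ 0.77 -0.12 -0.96  1.88 -0.1   1.33  0.94]
0.26 -27 [ 0.82 -0.12 -0.99  1.88 -0.11  1.33 -2.19]
0.107 155 [ 0.67  0.1  -0.98  2.08  0.1   1.01  0.78]
0.107 153 [ 0.68  0.1  -0.98  2.08  0.1   1.01  0.75]
0.107 -27 [ 0.67  0.1  -0.97  2.08  0.1   1.01 -2.39]
[[ 0.424 -0.863 -0.273  0.37 ]
 [ 0.905  0.405  0.127  0.111]
 [ 0.    -0.301  0.954  0.415]
 [ 0.     0.     0.     1.   ]] 323.463449121131 3.8833 [ 0.75454687 -0.10010271 -0.94027294  1.82761522 -0.082772    1.3738853
  0.96564752]
hood_rib [319. 114.] 0.78 [0.375 0.103 0.114]
hood_rib [ 58. 256.] 0.72 [ 0.388 -0.199  0.114]
hood_mouth [ 17. 132.] 0.78 [ 0.255 -0.198  0.062]
hood_mouth [317. 113.] 0.73 [0.373 0.1   0.062]
gate_tab [312. 107.] 0.68 [0.367 0.1   0.102]
spigot [ 29. 134.] 0.86 [ 0.246 -0.234  0.006]
spigot [321. 128.] 0.68 [0.393 0.095 0.006]
pin_notch [288. 344.] 0.73 [ 0.647 -0.078  0.028]
```

View pics/w1.png

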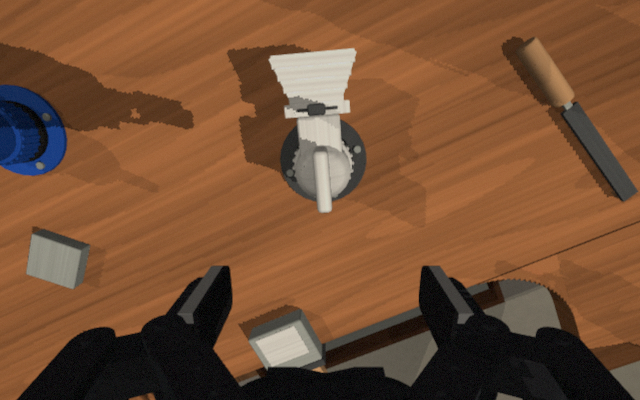

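```bash
python3 - <<'E'
from h import *
w=ctrl.get_image('wrist')
def d(p,q): return np.degrees(np.arctan2(*(q-p)[1::-1]))
f=at_z(w,(323,159.5),.004);print('flange',f)
r0=at_z(w,(324.5,209),.1305);r1=at_z(w,(320.5,151),.1305);print('rib',r0,r1,(r0+r1)/2,d(r0,r1),np.linalg.norm(r1-r0))
m=(at_z(w,(271,57),.084)+at_z(w,(355,49),.084))/2;g=at_z(w,(316.5,105),.1175);print('mouth',m,d(f,m),'gate',g,d(f,g))
for k,p in dict(axis_z1305=[.43,.078,.1305],fl=[.43,.078,.006]).items(): print(k,proj(w,p))
E
```

```text
flange [0.428604   0.08103431 0.004     ]
rib [0.45247889 0.07221521 0.1305    ] [0.40277265 0.0915998  0.1305    ] [0.42762577 0.0819075  0.1305    ] 158.69506082954618 0.05335234385087657
mouth [0.32307276 0.12065968 0.084     ] 159.41960682469474 gate [0.36656454 0.10462506 0.1175    ] 159.18049230252646
axis_z1305 [np.float64(319.7532238130155), np.float64(184.9252743334606)]
fl [np.float64(321.29302686117524), np.float64(161.7580248857964)]
```

```bash
cat >> h.py <<'E'
AX=np.array([.429,.080])
def st(t=''):
    o=ctrl.get_obs();print(t,'clk %.1f'%o['clock'],'p',np.round(o['tool_pos'],4),'F',np.round(o['contact_force'],1),'M',np.round(o['ft_torque'],3),'op %.3f g %.0f'%(o['opening'],o['grip_force']));return o
def tyaw(): 
    x=R.from_rotvec(ctrl.get_obs()['tcp_rot']).as_matrix()[:,0];return np.arctan2(x[1],x[0])
E
python3 - <<'E'
from h import *
y=np.radians(159.3)
ctrl.goto([*AX,.17],rot(y)); st('above')
ctrl.move_l([*AX,.109],velocity=.08); st('down')
ctrl.close_gripper(grasp_force=100); st('grip'); ctrl.wait(.3); st()
print(np.degrees(tyaw()),np.round(ctrl.get_obs()['joint_pos'],2))
E
```

```text
above clk 4.7 p [0.4295 0.0802 0.1709] F [ 0.3  0.2 -0.2] M [ 0.021 -0.029 -0.025] op 1.001 g 0
down clk 5.6 p [0.4293 0.0802 0.1094] F [ 0.2 -0.6  1. ] M [-0.007  0.023 -0.032] op 1.000 g 0
grip clk 6.3 p [0.4291 0.0798 0.1092] F [-1.7 -2.1  4.6] M [-0.397  0.408  0.007] op 0.147 g 97
 clk 6.6 p [0.4291 0.0798 0.1092] F [-1.6 -1.4  5.1] M [-0.518  0.428 -0.04 ] op 0.146 g 97
159.29255100401926 [ 0.69  0.1  -1.    2.08  0.1   1.01  0.86]
```

```bash
cat >> h.py <<'E'
def turn(y0,z0,ys):
    """turn to each yaw; z follows thread"""
    out=[]
    for y in ys:
        z=z0-(y0-y)/(2*np.pi)*.002
        ctrl.move_l([*AX,z],rot(y),velocity=.02) if False else ctrl.goto([*AX,z],rot(y))
        o=ctrl.get_obs();out.append((y,o['ft_torque'][2]))
        print('%.1f deg Mz %.3f F %s clk %.2f'%(np.degrees(y),o['ft_torque'][2],np.round(o['contact_force'],1),o['clock']))
    return out
E
python3 - <<'E'
from h import *
y0=np.radians(159.3)
d=[]
for a in (.15,.3,.6,.9): d+=[a,a+.03,a+.06]
turn(y0,.1092,[y0-a for a in d]); st(); print(np.degrees(tyaw()))
E
```

```text
150.7 deg Mz -0.063 F [-0.2 -0.9  4.7] clk 6.84
149.0 deg Mz -0.044 F [ 0.4 -1.   3. ] clk 7.09
147.3 deg Mz -0.100 F [-1.1 -1.2  3.5] clk 7.34
142.1 deg Mz -0.039 F [ 0.3 -0.2  3. ] clk 7.59
140.4 deg Mz -0.097 F [ 0.3 -0.6  3.4] clk 7.84
138.7 deg Mz -0.032 F [ 0.4 -0.8  2.8] clk 8.09
124.9 deg Mz -0.084 F [1.4 0.3 2.3] clk 8.43
123.2 deg Mz -0.018 F [2.1 0.7 2.6] clk 8.68
121.5 deg Mz 0.035 F [2.9 0.8 1.8] clk 8.93
107.7 deg Mz -0.028 F [3.9 1.4 2.2] clk 9.28
106.0 deg Mz -0.039 F [4.  1.6 1.9] clk 9.53
104.3 deg Mz 0.051 F [4.  1.5 0.2] clk 9.78
 clk 9.8 p [0.4293 0.0801 0.109 ] F [4.  1.5 0.2] M [ 0.381 -1.561  0.051] op 0.148 g 97
104.41285834840814
```

```bash
python3 - <<'E'
from h import *
y0=np.radians(159.3);T=np.radians(-27.3);end=y0-T
d=[]
for a in np.arange(1.2,end-.1,.3): d+=[a,a+.03,a+.06]
d+=[end-.03,end]
turn(y0,.1092,[y0-a for a in d]); ctrl.wait(.2);st(); print(np.degrees(tyaw()))
w=ctrl.get_image('side');save(w,'s2')
E
```

```text
90.5 deg Mz 0.030 F [5.1 1.  1.1] clk 10.12
88.8 deg Mz -0.064 F [5.9 2.3 0.1] clk 10.37
87.1 deg Mz 0.012 F [6.3 0.9 0.2] clk 10.62
73.4 deg Mz 0.024 F [ 6.2  0.5 -1. ] clk 10.96
71.6 deg Mz 0.000 F [ 7.1  0.6 -0.3] clk 11.21
69.9 deg Mz -0.057 F [ 5.9  0.9 -0.4] clk 11.46
56.2 deg Mz -0.045 F [ 7.2  0.  -1.6] clk 11.80
54.4 deg Mz -0.081 F [ 8.1  0.1 -1.6] clk 12.05
52.7 deg Mz -0.030 F [ 7.4  0.6 -1.3] clk 12.30
39.0 deg Mz 0.024 F [ 7.5  0.2 -2.2] clk 12.64
37.3 deg Mz -0.039 F [ 8.5 -0.5 -2.1] clk 12.89
35.5 deg Mz -0.064 F [ 7.8 -0.1 -1.9] clk 13.14
21.8 deg Mz -0.010 F [ 7.8 -2.5 -1.9] clk 13.48
20.1 deg Mz -0.078 F [ 8.8 -0.3 -2.2] clk 13.73
18.4 deg Mz -0.005 F [ 9.2 -2.2 -1.1] clk 13.98
4.6 deg Mz -0.017 F [ 9.2 -2.6 -1.6] clk 14.32
2.9 deg Mz 0.018 F [ 8.  -1.9 -1.1] clk 14.57
1.2 deg Mz -0.008 F [ 7.3 -2.5 -1.9] clk 14.82
-12.6 deg Mz 0.000 F [ 8.2 -3.5 -0.8] clk 15.17
-14.3 deg Mz -0.021 F [ 8.2 -2.8 -1.5] clk 15.42
-16.0 deg Mz -0.093 F [ 8.3 -3.9 -2.1] clk 15.67
-25.6 deg Mz -0.067 F [ 7.2 -3.9 -1.3] clk 15.95
-27.3 deg Mz -0.047 F [ 7.4 -4.3 -1. ] clk 16.20
 clk 16.4 p [0.43   0.0787 0.1084] F [ 7.2 -3.4 -0.5] M [-1.066 -2.433 -0.063] op 0.144 g 98
-27.216150357356124
```

View pics/s2.png

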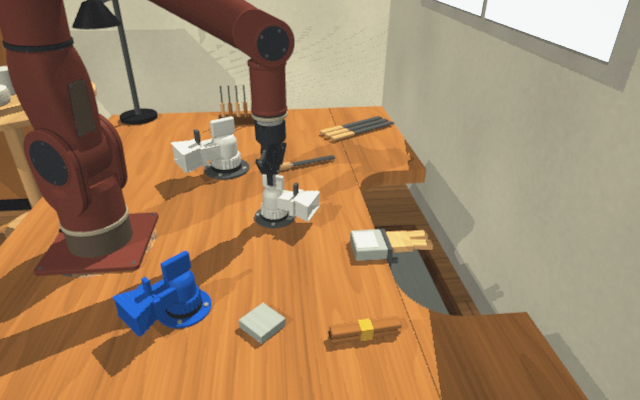

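```bash
python3 - <<'E'
from h import *
p=ctrl.get_obs()['tool_pos'];y=np.radians(-27.3);z0=.1092-186.6/360*.002
try:
    ctrl.move_l([*AX,z0-2e-4],rot(y-.03),velocity=2e-4); st('slow')
except Exception as e: print(e)
for i in range(4):
    ctrl.goto([*AX,z0-2e-4],rot(y-.03-.005*(i+1))); st(i)
print(np.degrees(tyaw()),ctrl.get_obs()['joint_pos'].round(2))
E
```

```text
slow clk 16.7 p [0.43   0.0787 0.1083] F [ 7.7 -2.9  1.4] M [-1.137 -2.28  -0.022] op 0.145 g 98
0 clk 16.9 p [0.43   0.0787 0.1083] F [ 7.3 -4.1  0.7] M [-1.118 -2.271 -0.06 ] op 0.146 g 98
1 clk 17.2 p [0.43   0.0787 0.1083] F [ 7.3 -3.9  0.7] M [-1.109 -2.272 -0.035] op 0.148 g 98
2 clk 17.4 p [0.4301 0.0787 0.1083] F [ 8.2 -3.3  2.1] M [-1.127 -2.317  0.044] op 0.141 g 98
3 clk 17.7 p [0.43   0.0787 0.1083] F [ 7.  -3.7  1.3] M [-1.178e+00 -2.308e+00  1.000e-03] op 0.145 g 98
-30.079176053590857 [ 0.49  0.07 -0.78  2.08  0.06  1.01 -2.42]
```

```bash
sed -i 's/^AX=.*/AX=np.array([.4303,.0782])/' h.py; cat >> h.py <<'E'
def regrip(z):
    """release at present yaw, take the rib again half a turn back"""
    y=tyaw(); ctrl.ungrasp(); p=ctrl.get_obs()['tool_pos']
    ctrl.move_l([*AX,.165],velocity=.15); ctrl.goto([*AX,.165],rot(y+np.pi)); ctrl.move_l([*AX,z],rot(y+np.pi),velocity=.1)
    ctrl.close_gripper(grasp_force=100); ctrl.wait(.2); return y+np.pi
E
python3 - <<'E'
from h import *
z0=.1083
y=regrip(z0); st('regrip'); print(np.degrees(tyaw()))
d=[]
for a in np.arange(.25,2.99,.25): d+=[a-.03,a]
for yy,m in [(0,0)]: pass
prev=0
for a in d:
    (_,m),=turn(y,z0,[y-a])
    if m>.16:
        ctrl.wait(.1); o=[ctrl.get_obs()['ft_torque'][2]]; (_,m2),=turn(y,z0,[y-a-.03])
        if m2>.16: print('TOUCH?',np.degrees(a)); break
st();print(np.degrees(tyaw()))
E
```

```text
regrip clk 23.0 p [0.4305 0.0784 0.1085] F [0.1 0.7 6.2] M [ 0.188  0.153 -0.028] op 0.145 g 97
149.92066931348606
137.3 deg Mz -0.058 F [0.5 0.8 6.3] clk 23.31
135.6 deg Mz 0.181 F [0.5 0.8 5.8] clk 23.56
133.9 deg Mz 0.161 F [-0.7  0.5  5.1] clk 23.91
TOUCH? 14.32394487827058
 clk 23.9 p [0.4305 0.0784 0.1084] F [-0.7  0.5  5.1] M [0.13  0.231 0.161] op 0.151 g 98
133.89289082824646
```

```bash
python3 - <<'E'
from h import *
y=np.radians(149.92);z0=.1083
turn(y,z0,[y-a for a in np.arange(.31,.56,.03)])
turn(y,z0,[y-a for a in (.9,.93,.96,.99,1.4,1.43,1.46,1.49)])
st()
E
```

```text
132.2 deg Mz 0.137 F [-0.1  0.7  6.8] clk 24.16
130.4 deg Mz 0.213 F [-0.5 -0.1  6.6] clk 24.41
128.7 deg Mz 0.188 F [-0.7  1.2  6.2] clk 24.66
127.0 deg Mz 0.202 F [-0.3  0.5  6. ] clk 24.91
125.3 deg Mz 0.210 F [-0.7  1.7  6.8] clk 25.16
123.6 deg Mz 0.203 F [-0.9  0.2  5.9] clk 25.41
121.8 deg Mz 0.176 F [-1.6  1.1  6.3] clk 25.66
120.1 deg Mz 0.161 F [-0.   1.1  5.8] clk 25.91
118.4 deg Mz 0.227 F [-1.3  0.8  5.6] clk 26.16
98.4 deg Mz -0.045 F [-1.6  1.5  6.6] clk 26.58
96.6 deg Mz 0.203 F [-0.8  0.1  7. ] clk 26.83
94.9 deg Mz 0.197 F [-1.   0.5  7. ] clk 27.08
93.2 deg Mz 0.210 F [-1.4  0.2  6.8] clk 27.33
69.7 deg Mz -0.056 F [-1.6  1.2  6.4] clk 27.81
68.0 deg Mz 0.210 F [-1.4  0.4  7.4] clk 28.06
66.3 deg Mz 0.225 F [-0.4  0.6  7. ] clk 28.31
64.5 deg Mz 0.190 F [-1.1  0.8  7.7] clk 28.56
 clk 28.6 p [0.4304 0.0784 0.108 ] F [-1.1  0.8  7.7] M [0.228 0.439 0.19 ] op 0.143 g 98
```

```bash
python3 - <<'E'
from h import *
y=np.radians(149.92);z0=.1083
turn(y,z0,[y-a for a in (2.0,2.5,2.9,2.93,2.96,2.99)])
z=.1083-.001
y=regrip(z); st('regrip'); print(np.degrees(tyaw()))
end=y-np.radians(-27.3)
turn(y,z,[y-a for a in (.5,1.,1.03,1.06,1.6,2.2,end-.5,end-.06,end-.03,end)])
ctrl.wait(.2);st();print(np.degrees(tyaw()))
E
```

```text
35.3 deg Mz -0.008 F [-1.2  0.2  7.9] clk 29.11
6.7 deg Mz 0.029 F [-1.8  1.3  6.6] clk 29.65
-16.2 deg Mz -0.055 F [-1.7  0.9  6.8] clk 30.12
-18.0 deg Mz 0.222 F [-1.9  1.4  7.3] clk 30.37
-19.7 deg Mz 0.192 F [-1.4  0.7  7.7] clk 30.62
-21.4 deg Mz 0.310 F [-1.6  1.1  6.9] clk 30.87
regrip clk 36.3 p [0.4305 0.0784 0.1075] F [-0.8  1.4  5.4] M [0.224 0.222 0.115] op 0.145 g 97
158.6460909942863
130.0 deg Mz -0.016 F [-1.6  0.6  6.8] clk 36.81
101.3 deg Mz 0.140 F [-1.6  0.5  6.9] clk 37.35
99.6 deg Mz 0.299 F [-1.4  0.2  6.7] clk 37.60
97.9 deg Mz 0.265 F [-1.6  0.9  7. ] clk 37.85
67.0 deg Mz 0.054 F [-2.1  1.1  8.1] clk 38.42
32.6 deg Mz 0.180 F [-2.3  0.8  7. ] clk 39.05
1.3 deg Mz 0.140 F [-1.9  0.7  7.8] clk 39.63
-23.9 deg Mz 0.150 F [-2.1  1.3  8. ] clk 40.13
-25.6 deg Mz 0.299 F [-1.   1.3  8.3] clk 40.38
-27.3 deg Mz 0.292 F [-1.8  0.4  8.6] clk 40.63
 clk 40.8 p [0.4306 0.0786 0.1066] F [-1.1  0.2  7.3] M [0.335 0.464 0.306] op 0.149 g 98
-27.26936999637296
```

```bash
python3 - <<'E'
from h import *
h=np.radians(-27.3)
ctrl.ungrasp(); ctrl.move_l([*AX,.18],velocity=.15)
G=AX+.064*np.array([np.cos(h),np.sin(h)])
ctrl.goto([*G,.20],rot(h+np.pi)); st()
w=ctrl.get_image('wrist');t=ctrl.get_image('top')
A=cv2.resize(t['pixels'][100:270,260:390],None,fx=2.2,fy=2.2,interpolation=cv2.INTER_CUBIC)
o=np.zeros((400,640+A.shape[1]-130,3),np.uint8);o[:,:510]=w['pixels'][:,65:575];o[:A.shape[0],510:510+A.shape[1]]=A[:400]
cv2.imwrite('pics/c3.png',o[:,:,::-1]);print(o.shape)
print('pred tab top',proj(w,[*G,.1145]),'rib top ends',[proj(w,[*(AX+s*.029*np.array([np.cos(h),np.sin(h)])),.1275]) for s in(-1,1)])
E
```

```text
clk 44.9 p [0.4871 0.049  0.1999] F [ 0.6 -0.1  0.6] M [ 0.052 -0.017  0.022] op 1.000 g 0
(400, 796, 3)
pred tab top [np.float64(324.07837087090115), np.float64(218.58115608213527)] rib top ends [[np.float64(323.83042612686273), np.float64(78.95234221538487)], [np.float64(323.9532518144929), np.float64(174.56919289804225)]]
```

View pics/c3.png

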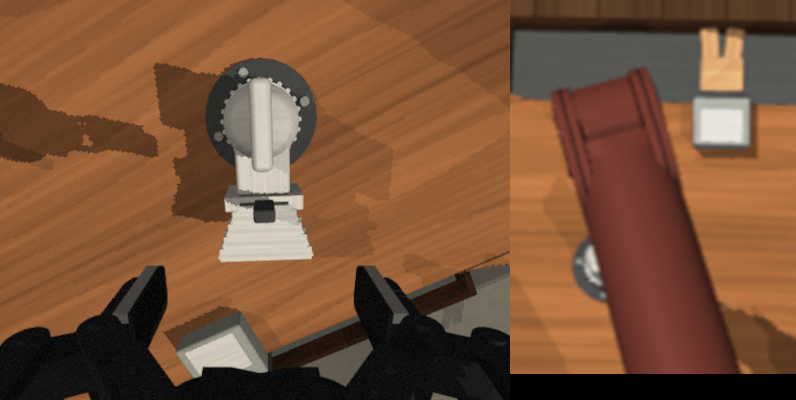

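```bash
python3 - <<'E'
from h import *
w=ctrl.get_image('wrist')
def d(p,q): return np.degrees(np.arctan2(*(q-p)[1::-1]))
P=w['pixels'].astype(int)
r0=at_z(w,(325.5,81),.1275);r1=at_z(w,(327.3,168),.1275)
m=(at_z(w,(284,260),.081)+at_z(w,(378,257.5),.081))/2;g=at_z(w,(329,216),.1145);f=at_z(w,(326,118),.003)
print('rib',r0,r1,d(r0,r1),np.linalg.norm(r1-r0),'fl',f,'mouth',m,d(f,m),d(r0,m),'tab',g,d(f,g))
n=np.array([.7523,-.0894,0]);print('notch dir',d(f,n),d(np.array([.4303,.0782,0]),n))
for r in ctrl.find_in(w,'gate_tab'): print(r)
for y in (150,200,205,210,215,220): print(y,[int(v.sum()/3) for v in P[y,312:346:2]])
E
```

```text
rib [0.40602537 0.09188746 0.1275    ] [0.45327264 0.06883799 0.1275    ] -26.005335033396907 0.05256978522013484 fl [0.42943784 0.08051171 0.003     ] mouth [0.53327619 0.03163204 0.081     ] -25.20770262586724 -25.338351072615534 tab [0.48710898 0.05293249 0.1145    ] -25.55783430621965
notch dir -27.756352525873126 -27.49683729520897
{'point': [326.3, 205.1], 'confidence': 0.63}
150 [96, 98, 104, 141, 171, 201, 200, 202, 205, 207, 202, 191, 170, 161, 156, 156, 158]
200 [122, 123, 122, 121, 79, 55, 55, 53, 50, 36, 42, 42, 39, 167, 203, 201, 202]
205 [70, 75, 80, 67, 33, 29, 26, 29, 28, 28, 28, 26, 24, 45, 143, 143, 149]
210 [203, 206, 206, 134, 32, 37, 40, 38, 37, 44, 43, 42, 48, 45, 149, 179, 178]
215 [202, 200, 201, 98, 60, 67, 65, 66, 68, 67, 67, 70, 71, 65, 123, 178, 177]
220 [198, 199, 198, 149, 56, 63, 68, 66, 65, 67, 66, 67, 66, 65, 162, 205, 200]
```

```bash
python3 - <<'E'
from h import *
y=np.radians(-27.)+np.pi;G=[.4871,.0502]
ctrl.goto([*G,.15],rot(y))
ctrl.move_l([*G,.0945],velocity=.08); st('down')
ctrl.close_gripper(grasp_force=40); st('grip')
for dz in (.012,.024,.031,.034,.0355,.0365):
    ctrl.move_l([*G,.0945+dz],velocity=.04); o=st(dz)
    if o['contact_force'][2]<-20: break
w=ctrl.get_image('side');save(w,'s4')
E
```

```text
down clk 46.3 p [0.4873 0.0504 0.0947] F [0.1 0.7 0.2] M [-0.027  0.021 -0.005] op 1.005 g 0
grip clk 46.9 p [0.4874 0.0504 0.0947] F [0.6 1.2 1. ] M [ 0.229 -0.166  0.015] op 0.182 g 41
0.012 clk 47.4 p [0.4876 0.0501 0.107 ] F [0.8 0.9 1.7] M [ 0.323 -0.095 -0.005] op 0.181 g 41
0.024 clk 47.8 p [0.4876 0.05   0.119 ] F [1.7 0.6 2.1] M [ 0.211 -0.186  0.057] op 0.180 g 41
0.031 clk 48.1 p [0.4874 0.0501 0.1259] F [1.4 0.7 1.3] M [ 0.264 -0.212  0.02 ] op 0.180 g 41
0.034 clk 48.4 p [0.4872 0.0502 0.1286] F [ 0.7  1.  -1.2] M [ 0.281 -0.244  0.058] op 0.173 g 41
0.0355 clk 48.6 p [0.487  0.0502 0.13  ] F [ 1.2  0.3 -2.7] M [ 0.292 -0.169  0.01 ] op 0.176 g 40
0.0365 clk 48.9 p [0.4871 0.0502 0.131 ] F [-0.1  0.6 -3.1] M [ 0.291 -0.132  0.087] op 0.178 g 40
```

```bash
python3 - <<'E'
from h import *
G=[.4871,.0502]
for dz in (.0375,.0385,.0395):
    ctrl.move_l([*G,.0945+dz],velocity=.03); o=st(dz)
    if o['contact_force'][2]<-12: break
ctrl.ungrasp(); ctrl.move_l([*G,.21],velocity=.15)
h=np.radians(-27);c=AX-.02*np.array([np.cos(h),np.sin(h)])
ctrl.goto([*c,.26],rot(h+np.pi)); w=ctrl.get_image('wrist');s=ctrl.get_image('side');st()
A=cv2.resize(s['pixels'][150:250,220:360],None,fx=2,fy=2,interpolation=cv2.INTER_CUBIC)
o=np.zeros((400,790,3),np.uint8);o[:,:510]=w['pixels'][:,65:575];o[:200,510:790]=A
cv2.imwrite('pics/c5.png',o[:,:,::-1])
E
```

```text
0.0375 clk 49.2 p [0.4865 0.0503 0.1316] F [-1.9  2.  -7.9] M [ 0.58  -0.003 -0.011] op 0.175 g 40
0.0385 clk 49.4 p [0.4859 0.0503 0.1321] F [ -2.5   3.7 -15.6] M [ 0.844  0.298 -0.047] op 0.176 g 39
 clk 51.5 p [0.4125 0.0864 0.2593] F [-0.1 -0.4  0.5] M [ 0.021  0.046 -0.052] op 0.998 g 0
```

View pics/c5.png

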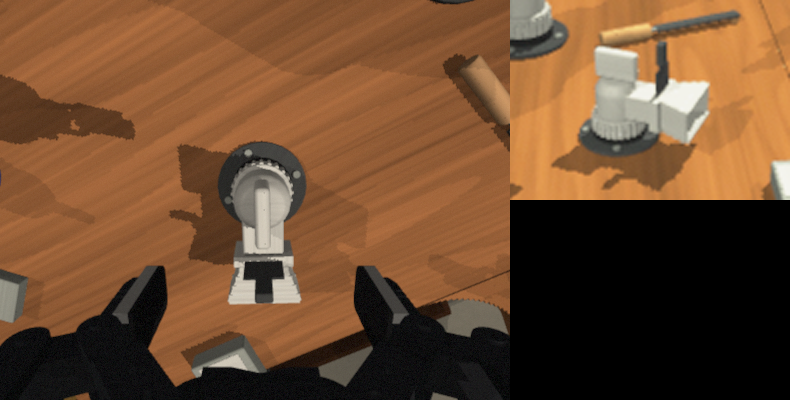

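```bash
python3 - <<'E'
from h import *
w=ctrl.get_image('wrist')
def d(p,q): return np.degrees(np.arctan2(*(q-p)[1::-1]))
r0=at_z(w,(327,181),.1275);r1=at_z(w,(327.8,247),.1275);m=(at_z(w,(293.5,303),.081)+at_z(w,(365.5,301.5),.081))/2;f=at_z(w,(327,185),.004)
n=np.array([.7523,-.0894,0])
print(d(r0,r1),d(f,m),f,m,d(f,n))
for c in (f,np.array([.4303,.0782,0])):
    for hd in (-25,-26,-27): v=n-c;a=np.radians(hd);print(hd,-np.sin(a)*v[0]+np.cos(a)*v[1])
E
```

```text
-26.28199006932677 -25.81774435729439 [0.42827196 0.08184801 0.004     ] [0.53268907 0.0313309  0.081     ] -27.856339410781953
-25 -0.018263234612354184
-26 -0.01187214501742448
-27 -0.005477439052114397
-25 -0.015814104826837344
-26 -0.009482372893657498
-27 -0.003147752537836418
```

```bash
python3 -c "
from h import *
print(ctrl.close_job())"
```

```text
the job is handed in; nothing more can be done
None
```

The job is handed in at about 52 s, with no verdict returned: the hood is about 0.97 turn past first seal contact, its mouth points within an estimated 3–12 mm of the notch (limit 25 mm), the gate is up against its stop, and the arm never went near the tools.

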